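# Clamp the piston and lock the clamp in its L-shaped gate

### The arm

A 6-joint arm with a two-finger parallel gripper is mounted at the origin on a cart in front of the work surface, level with it; the furniture and walls round the work are solid. World frame = base frame: x ahead of the robot, y to its left, z up, the work surface at z = 0. Lengths are in m, angles in rad, forces in N, time in s.
With the tool pointing down it reaches from about 0.375 to 0.75 m from the base axis. Payload 9 kg.
Tool frame: the origin (TCP) lies at the very end of the fingers, on their centre line; the grasp point (between the pads) lies 19 mm behind it (env.hold_point_z is the distance from the TCP to the grasp point, in m); z points along the fingers, y is the direction in which the jaws open and shut (so a half turn about z gives the same grasp; the last joint's range is limited). The gripper opens to 85 mm and grips with 20 to 120 N. Pads are 22 mm wide; open, the fingers measure 114 mm over their backs; the gripper's body (76 mm by 85 mm) begins 54 mm behind the grasp point. The pads swing forward as they close: fully open they stand 13 mm farther back than shut.
Start: joints at [0.945, 0.104, 0.097, 1.564, 0, 1.353], TCP at [0.238, 0.551, 0.205] pointing down, gripper open.
Joint ranges: [-2.99, 2.99], [-0.84, 1.86], [-1.1, 1.16], [-1.84, 2.11], [-1.51, 1.56], [-3.14, 3.14]. Speed limits (rad/s): [2.22, 2.22, 2.57, 3.14, 3.14, 3.14].

### API

Orientations are given as a unit quaternion [x, y, z, w].
In Python, from station import env gives the robot as it stands.
- The arm moves only by the tool move_arm, never from a script. Its argument "commands" is a list of rows, each an object with "offset": the shift along the world's x, y, z in mm, a list of three; "yaw": the turn about the world's z in rad. In form: [{"offset": [dx, dy, dz], "yaw": yaw}, ...]. A call has 1 to 20 rows; each row shifts and turns the commanded pose from where the row before left it; what a row does not reach is not made up. A row lasts 1/12 s, in which the tool goes at most 41.7 mm and 7.16 degrees, less where a joint would pass 70% of its speed; a pose out of reach is approached as far as the arm can. A call is refused whole if a number of a shift passes 41.7 or a number of a turn 0.125, either way. A call with a gripper value outside its range is refused whole. "gripper" is the opening in per cent of the stroke, from 0 (shut) to 100 (fully open), set as the call begins (left out, the last holds). The fingers move at their own pace and stop on an object; "squeeze" is the grip in N (left out, the last holds). Time passes only in rows, so rows that do not move let the fingers close. It gives the time, the measured TCP pose, the force and the opening at its end, in the units of the state.
- env.read_state(): the state, without advancing time (a new reading comes with each control period).
- env.capture(name): name is "scene" or "top" or "wrist"; returns a dict with "pixels" (400x640x3 uint8, blue, green, red), "K" (3x3 intrinsics, pixels), "pose" (4x4, takes a point from camera to world coordinates); the wrist camera has in their place "mount" (4x4, takes a point from camera to tool coordinates, whose origin is the TCP and whose axes are the flange's). Camera axes: x right, y down, z forward; pixel columns grow to the right and rows downward; lengths in m; the calibration is good to about 2 mm. A picture is of the moment at which its call begins: read the wrist's pose just before it. There is no depth.
- env.job_done(): hands the job in, once; it reports no verdict.
The state is a dict: "t": time; "joint_pos": joint angles; "joint_vel": joint speeds; "tau": joint torques, N m; "position": TCP position; "orientation": TCP orientation; "contact_force": force on the tool from outside, world axes, zero at the start; "wrist_torque": the same for the moment, N m; "gripper_width": opening from 0.0 (shut) to 1.0 (fully open).
Only numpy, scipy, OpenCV 4.12 (cv2) and the standard library are available. Lean on these libraries where they do the work, as an engineer would, in place of code of your own. Each camera call takes 0.05 s, during which the arm holds its last target.

### The job

Clamp the piston in the jig: with the shut fingertips push the upright steel pin along the long leg of the L-shaped slot right up to the corner, so that the white nylon pad slides the piston into the V-block, then push the pin sideways to the closed end of the short leg so that the clamp is locked, and move the hand away. Only push the pin, gently: do not pinch it, do not touch or lift the piston, and leave the other things where they are.

Things in the scene. Friction and masses are not known exactly. Their poses are not given: they have to be found in the camera images.
- jig: clamping jig fixed to the bench: steel base 303 x 140 x 8 mm; on it, along its own x, a grey-painted steel gate plate (top 38 mm above the bench, x -125 to -12, y -42 to +62 mm; four screw heads 2.5 mm high at its corners) and a steel V-block 42 mm high (apex x = +142 mm). Origin on the bench surface; +x points from gate plate to V-block, away from the robot within 30 degrees; z up
- slot_corner (a point): corner of the L-shaped slot, on the plate's top (38 mm above the bench), at (-35, 0) mm in the jig's frame: where the pin's axis stands at the end of the long leg. The long leg comes here from (-100, 0) mm along the jig's +x. Slot 14 to 15 mm wide. Axes as the jig's
- slot_end (a point): closed end of the short leg, on the plate's top, at (-35, +30) mm in the jig's frame: where the pin's axis must finish. The short leg runs from the corner towards the jig's +y (the robot's left). Axes as the jig's
- pin_top (a point): centre of the top of the upright steel pin that stands in the slot, 82 mm above the bench. The pin's head is a round post 16 mm across from 50 to 82 mm above the bench, 12 mm across below that. It is captive and can only slide. Axes parallel to the jig's
- ram (a joint): travel of the pin along the long leg, m: 0 at the rear end, 0.066 hard against the stop at the corner; it starts between 0 and 0.010. The pin carries the ram and a white nylon pad (44 mm wide) with it; the pad's face is 100 mm ahead of the pin. Friction about 2 N, plus 2 to 5 N while the pad shoves the piston into the V; no spring: it stays where it is left
- gate_pin (a joint): travel of the pin along the short leg (jig's +y), m: 0 in the long leg, 0.030 at the closed end. The plate lets it leave 0 only when ram is at about 0.063 or more (the corner is rounded by 4 mm). Friction about 1.5 N, no spring
- piston: light metal engine piston, 62 x 65 x 60 mm, standing loose on the jig's base between pad and V-block; origin at the centre of its underside, 8 mm above the bench; about 0.3 kg
- bearing: ball bearing 52 mm across, 15 mm high, lying loose beside the jig on its +y side; bystander
- spark_plug: spark plug 65 mm long, lying loose beside the jig on its -y side; bystander
- bolt: hex bolt 41 mm high standing on its head beside the jig on its -y side, ahead of the spark plug; bystander
Mind the look-alikes: they are no part of the job. Of the things like the piston, leave any that is black, pink or red; of the rest the smaller one is meant.

How it is judged:
On the way:
1. the pin has come to the corner along the long leg (value of joint ram above 0.059 m and value of joint gate_pin below 0.01 m).
At the end, for the whole second after the job is handed in: the pin is at the closed end of the short leg (ram above 61.5 mm, sideways travel above 26 of 30 mm), the piston stands upright and still in the V-block, its centre on the jig's axis within 6 mm (value of joint ram above 0.0615 m and value of joint gate_pin above 0.026 m and x of piston in the frame of jig above 0.09 m and y of piston in the frame of jig between -0.006 and 0.006 m and angle between piston's own z axis and vertical below 0.1 rad and linear speed of piston below 0.01 m/s and velocity of joint gate_pin below 0.01 m/s); the robot touches nothing.
It fails at once if the piston is touched by the robot (contact force between piston and the fingers above 1 N or contact force between piston and the arm above 1 N).
It fails at once if the piston is lifted or tipped (height (world z) of piston above 0.02 m or angle between piston's own z axis and vertical above 0.25 rad).
It fails at once if the pin is pinched or forced (more than 35 N) (contact force between gate_pin and the fingers above 35 N).
It fails at once if a bystander is shoved away by more than 30 mm (distance of any of bearing, spark_plug, bolt from where it was at the start of the episode above 0.03 m).
It also fails if it takes over 48 s, if anything falls off the work surface, if the arm or the gripper's body presses on something with over 40 N, if the wrist force passes 120 N, or if a joint passes its speed limit or range.

## Working session

There is one attempt and no reset: what is moved stays moved. The work goes in short steps, Python scripts to look and compute and a tool call to move; the robot and the scene stay as the last step left them, time stands still between calls to the robot, and variables do not carry over. Pictures are saved under pics/ and viewed, and the job is handed in when it is done.

Besides the shell and the picture viewer there is one more tool, called in YAML: its name, and indented under it one key for each argument. move_arm: Moves the arm, as the interface text tells. Its arguments: {"type":"object","properties":{"commands":{"type":"array"},"gripper":{"type":"number"},"squeeze":{"type":"number"}},"required":["commands"]}

```bash
mkdir -p pics; ls
python3 - <<'E'
from station import env
import cv2
s=env.read_state(); print(s)
for n in("scene","top"):
    c=env.capture(n); cv2.imwrite(f"pics/{n}0.png",c["pixels"]); print(n,c["K"],c["pose"])
E
```

```text
pics
{'t': 0.0, 'joint_pos': array([ 9.45330007e-01,  1.04713518e-01,  9.64617738e-02,  1.56388015e+00,
       -1.23269289e-05,  1.35310502e+00]), 'joint_vel': array([-0.00144717, -0.00122548, -0.00129912,  0.00098025, -0.00162026,
        0.00043424]), 'tau': array([ 1.24469789e-03, -5.56931663e+01,  5.03645360e+01,  1.67857512e-02,
       -1.20398604e-04, -9.90407926e-06]), 'position': array([0.23771313, 0.55050587, 0.20410989]), 'orientation': array([ 2.02477785e-01,  9.79286628e-01, -6.11835149e-04, -2.67633319e-04]), 'contact_force': array([ 0.12255127, -0.89467967, -1.18973588]), 'wrist_torque': array([0.01652701, 0.04122326, 0.04060741]), 'gripper_width': 0.9967202202045903}
scene [[484.47072533   0.         317.25582425]
 [  0.         484.47072533 202.7635682 ]
 [  0.           0.           1.        ]] [[ 0.87587874 -0.21803636  0.43046089  0.20841768]
 [-0.48228828 -0.42388234  0.76663014 -0.81564661]
 [ 0.01531153 -0.87908128 -0.47642592  0.53070337]
 [ 0.          0.          0.          1.        ]]
top [[442.28667315   0.         320.01097592]
 [  0.         442.28667315 201.37168229]
 [  0.           0.           1.        ]] [[ 0.06114936 -0.97729333  0.20287559  0.44226026]
 [-0.99812023 -0.05903852  0.01644585 -0.11378529]
 [-0.00409495 -0.20349988 -0.97906641  0.98652721]
 [ 0.          0.          0.          1.        ]]
```

View pics/scene0.png

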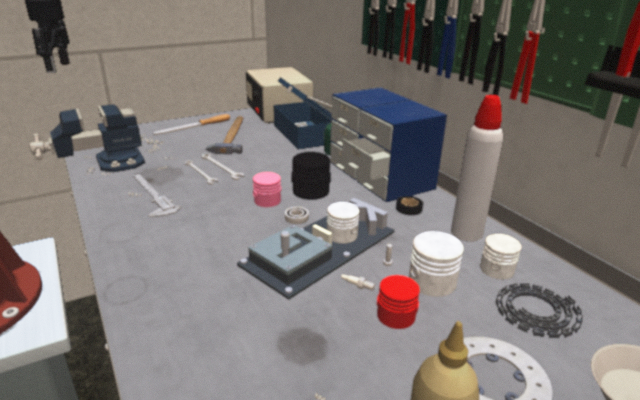

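View pics/top0.png

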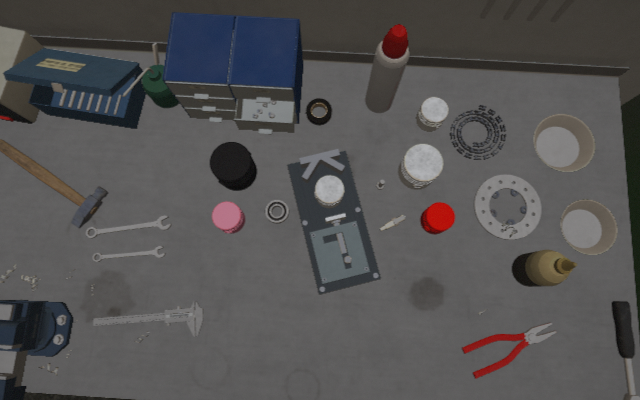

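The top view shows the jig at (335,222), with the gate plate near (342,255) and the V-block at (322,160). These could be taken for the piston:
- white, in the jig (329,190)
- large white (422,166)
- small white (433,112)
- red (438,218)
- pink (228,217)
- black (233,165)

The one on the jig base between the pad and the V-block is meant. I'll check that in a close crop.

Run:
```python
import cv2
a=cv2.imread("pics/top0.png")[140:300,270:400]
cv2.imwrite("pics/topc.png",cv2.convertScaleAbs(cv2.resize(a,None,fx=3.7,fy=3.7,interpolation=cv2.INTER_CUBIC),alpha=1.6))
a=cv2.imread("pics/scene0.png")[185:305,230:400]
cv2.imwrite("pics/scenec.png",cv2.resize(a,None,fx=4.6,fy=4.6,interpolation=cv2.INTER_CUBIC))
```

```text
(no output)
```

View pics/topc.png

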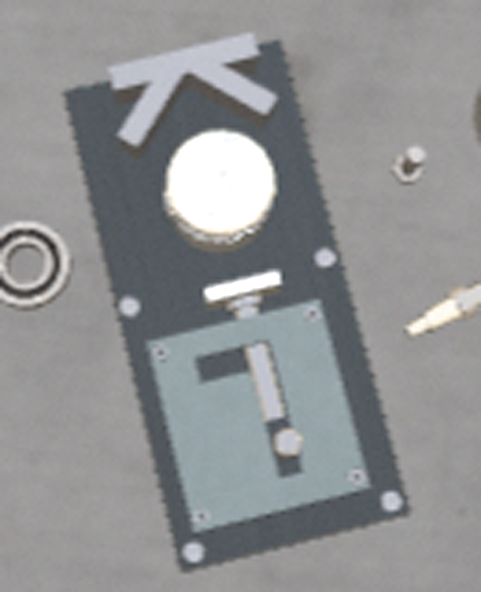

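View pics/scenec.png

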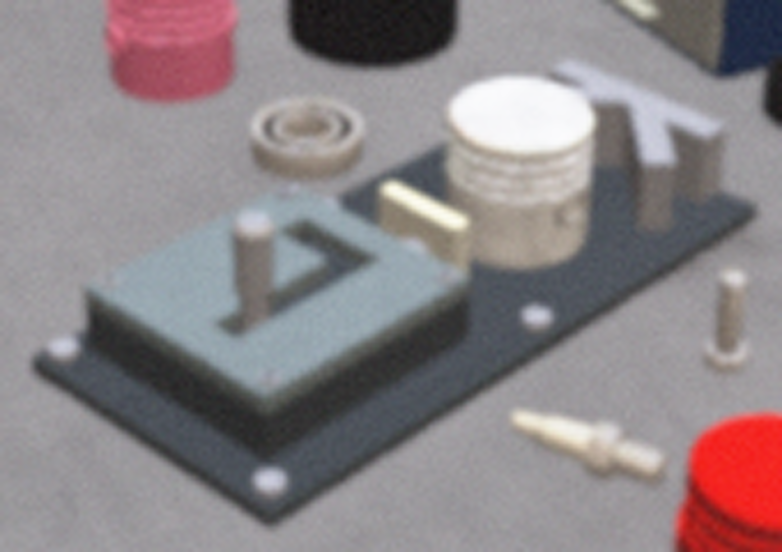

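The top crop shows the gate plate with screws at crop pixels (162,352), (312,313), (357,477) and (201,516), and the pin top at (288,440). The unmarked white piston stands at (220,180) between the pad and the V-block. In the scene crop the pin top is at (254,218).

```bash
cat > h.py <<'E'
import numpy as np, cv2
def ray(K,P,uv):
    d=P[:3,:3]@np.linalg.solve(K,[uv[0],uv[1],1.]); return P[:3,3],d
def onz(K,P,uv,z):
    o,d=ray(K,P,uv); return o+d*(z-o[2])/d[2]
def rigid(src,dst):
    src=np.array(src);dst=np.array(dst);a=src-src.mean(0);b=dst-dst.mean(0)
    th=np.arctan2((a[:,0]*b[:,1]-a[:,1]*b[:,0]).sum(),(a*b).sum())
    R=np.array([[np.cos(th),-np.sin(th)],[np.sin(th),np.cos(th)]]);t=dst.mean(0)-R@src.mean(0)
    return th,R,t,np.linalg.norm(src@R.T+t-dst,axis=1)
E
python3 - <<'E'
from station import env
from h import *
c=env.capture("top");K,P=c["K"],c["pose"]
s=env.capture("scene")
f=lambda u,v:((u+.5)/3.7-.5+270,(v+.5)/3.7-.5+140)
g=lambda u,v:((u+.5)/4.6-.5+230,(v+.5)/4.6-.5+185)
pc=[f(*p) for p in [(148,343),(320,299),(370,487),(191,531)]]
W=[onz(K,P,p,.038)[:2] for p in pc]
J=[(-.012,.062),(-.012,-.042),(-.125,-.042),(-.125,.062)]
th,R,t,e=rigid(J,W);print("corners",th,t,e)
W2=[onz(K,P,f(*p),.0405)[:2] for p in [(162,352),(312,313),(357,477),(201,516)]]
print([np.round(R.T@(w-t),4) for w in W2])
bs=[onz(K,P,f(*p),.008)[:2] for p in [(66,92),(280,40),(410,512),(184,570)]]
print("base",[np.round(R.T@(w-t),4) for w in bs])
pt=onz(K,P,f(288,440),.082); ps=onz(s["K"],s["pose"],g(254,218),.082)
for p in(pt,ps):print("pin",p,R.T@(p[:2]-t))
# scene plate corners
Ws=[onz(s["K"],s["pose"],g(*p),.038)[:2] for p in [(465,283),(268,400),(86,291)]]
print("scene",[np.round(R.T@(w-t),4) for w in Ws])
p=onz(K,P,f(220,178),.070);print("piston",R.T@(p[:2]-t))
for n,x in(("corner",(-.035,0)),("end",(-.035,.03)),("rear",(-.1,0))):print(n,R@x+t)
E
```

```text
corners 0.3003406874194293 [ 0.60035679 -0.13470925] [0.00140838 0.00028631 0.00080324 0.00131576]
[array([-0.0208,  0.0551]), array([-0.0193, -0.0354]), array([-0.1172, -0.0365]), array([-0.1174,  0.0555])]
base [array([0.1557, 0.0747]), array([ 0.1568, -0.0629]), array([-0.1434, -0.0651]), array([-0.1443,  0.0722])]
pin [ 0.51450516 -0.16160194  0.082     ] [-0.08996462 -0.00029002]
pin [ 0.51178717 -0.16155266  0.082     ] [-0.09254637  0.00056116]
scene [array([-0.0186, -0.0419]), array([-0.1271, -0.0434]), array([-0.1291,  0.0595])]
piston [ 0.0653467  -0.00053743]
corner [ 0.56692353 -0.14506385]
end [ 0.55804816 -0.11640678]
rear [ 0.50483321 -0.16429382]
```

move_arm:
  commands:
    - {"offset": [18,-30,0],"yaw": 0.059}
    - {"offset": [18,-30,0],"yaw": 0.059}
    - {"offset": [18,-30,0],"yaw": 0.059}
    - {"offset": [18,-30,0],"yaw": 0.059}
    - {"offset": [18,-30,0],"yaw": 0.059}
    - {"offset": [18,-30,0],"yaw": 0.059}
    - {"offset": [18,-30,0],"yaw": 0.059}
    - {"offset": [18,-30,0],"yaw": 0.059}
    - {"offset": [18,-30,0],"yaw": 0.059}
    - {"offset": [18,-30,0],"yaw": 0.059}
    - {"offset": [18,-30,0],"yaw": 0.059}
    - {"offset": [18,-30,0],"yaw": 0.059}
    - {"offset": [2,-30,0],"yaw": 0}
    - {"offset": [2,-30,0],"yaw": 0}
    - {"offset": [2,-30,0],"yaw": 0}
    - {"offset": [2,-30,0],"yaw": 0}
    - {"offset": [2,-30,0],"yaw": 0}
    - {"offset": [2,-30,0],"yaw": 0}
    - {"offset": [2,-30,0],"yaw": 0}
    - {"offset": [2,-30,0],"yaw": 0}
  gripper: 0
  squeeze: 20

```text
t: 1.87
position: [0.4698, -0.0506, 0.2049]
orientation: [-0.15, 0.989, 0.0, 0.0]
contact_force: [0.6, 0.8, 0.5]
gripper_width: -0.001
```

move_arm:
  commands:
    - {"offset": [2,-30,0],"yaw": 0}
    - {"offset": [2,-30,0],"yaw": 0}
    - {"offset": [2,-30,0],"yaw": 0}
    - {"offset": [2,-32,0],"yaw": 0}
    - {"offset": [0,0,0],"yaw": 0}
    - {"offset": [0,0,0],"yaw": 0}
    - {"offset": [0,0,0],"yaw": 0}
    - {"offset": [0,0,0],"yaw": 0}

```text
t: 2.53
position: [0.4779, -0.1703, 0.205]
orientation: [-0.15, 0.989, 0.0, -0.0]
contact_force: [0.4, -0.1, -0.2]
gripper_width: -0.001
```

Run:
```python
from station import env
from h import *
from scipy.spatial.transform import Rotation as Ro
s=env.read_state();w=env.capture("wrist");cv2.imwrite("pics/wrist1.png",w["pixels"])
R=Ro.from_quat(s["orientation"]).as_matrix();print(s["t"],s["position"],R.round(3),s["gripper_width"],s["contact_force"],w["K"],w["mount"].round(4))
P=np.eye(4);P[:3,:3]=R;P[:3,3]=s["position"];np.save("P1.npy",P@w["mount"]);np.save("K1.npy",w["K"])
```

```text
2.5333 [ 0.47794373 -0.17031807  0.20497387] [[-0.955 -0.297 -0.   ]
 [-0.297  0.955  0.   ]
 [-0.     0.    -1.   ]] -0.0014329158798239248 [ 0.36057201 -0.05791719 -0.23711802] [[285.19743501   0.         316.57286867]
 [  0.         285.19743501 200.86592008]
 [  0.           0.           1.        ]] [[ 2.000e-04 -9.630e-01 -2.696e-01  6.890e-02]
 [ 1.000e+00  2.000e-04 -2.000e-04 -4.000e-04]
 [ 3.000e-04 -2.696e-01  9.630e-01 -1.692e-01]
 [ 0.000e+00  0.000e+00  0.000e+00  1.000e+00]]
```

View pics/wrist1.png

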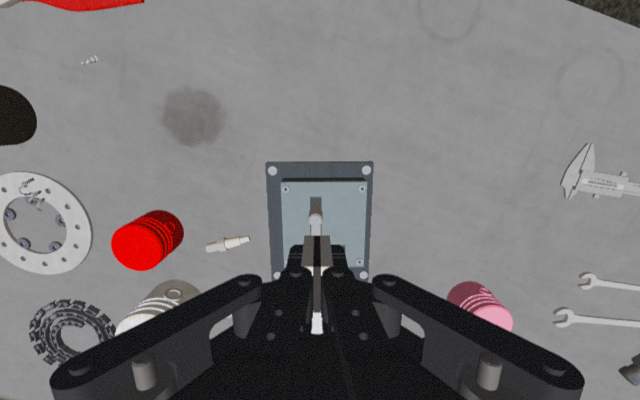

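Run:
```python
from h import *
K=np.load("K1.npy");P=np.load("P1.npy")
a=cv2.imread("pics/wrist1.png")[155:345,250:390];cv2.imwrite("pics/wc.png",cv2.resize(a,None,fx=3.1,fy=3.1,interpolation=cv2.INTER_CUBIC))
def proj(p):
    q=np.linalg.inv(P)@np.r_[p,1];q=K@q[:3];return q[:2]/q[2]
print("tcp",proj([.4779,-.1703,.205]),"pinexp",proj([.513,-.1616,.082]), P[:3,3])
```

```text
tcp [317.26583707 233.41872374] pinexp [315.0337727  221.41192741] [ 0.41225362 -0.1911657   0.37415874]
```

View pics/wc.png

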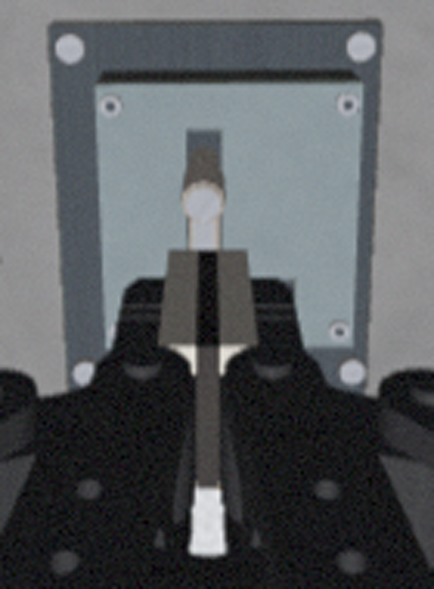

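The wrist view shows the pin top at (315,220), just ahead of the shut fingertips (tip edge near row 235) and within about 2 mm of the calibrated estimate. Next I lower behind the pin.

move_arm:
  commands:
    - {"offset": [0.6,-2,-20],"yaw": 0}
    - {"offset": [0,0,-25],"yaw": 0}
    - {"offset": [0,0,-25],"yaw": 0}
    - {"offset": [0,0,-25],"yaw": 0}
    - {"offset": [0,0,-20],"yaw": 0}
    - {"offset": [0,0,-15],"yaw": 0}
    - {"offset": [0,0,-10],"yaw": 0}
    - {"offset": [0,0,-7],"yaw": 0}
    - {"offset": [0,0,0],"yaw": 0}
    - {"offset": [0,0,0],"yaw": 0}
    - {"offset": [0,0,0],"yaw": 0}

```text
t: 3.5
position: [0.4792, -0.1735, 0.0591]
orientation: [-0.15, 0.989, -0.0, 0.001]
contact_force: [0.3, 0.1, 0.7]
gripper_width: -0.002
```

```bash
cat > look.py <<'E'
import sys
from station import env
from h import *
s=env.read_state();n=sys.argv[1]
a=env.capture("scene")["pixels"][170:310,220:410];b=env.capture("top")["pixels"][140:310,270:400]
a=cv2.resize(a,(570,420),interpolation=cv2.INTER_CUBIC);b=cv2.convertScaleAbs(cv2.resize(b,(321,420),interpolation=cv2.INTER_CUBIC),alpha=1.5)
o=np.hstack([a,b]);o=cv2.resize(o,None,fx=.89,fy=.89);cv2.imwrite(f"pics/{n}.png",o)
print(s["t"],s["position"].round(4),s["contact_force"].round(1))
E
python3 look.py l1
```

```text
3.5 [ 0.4792 -0.1735  0.0591] [0.3 0.1 0.7]
```

View pics/l1.png

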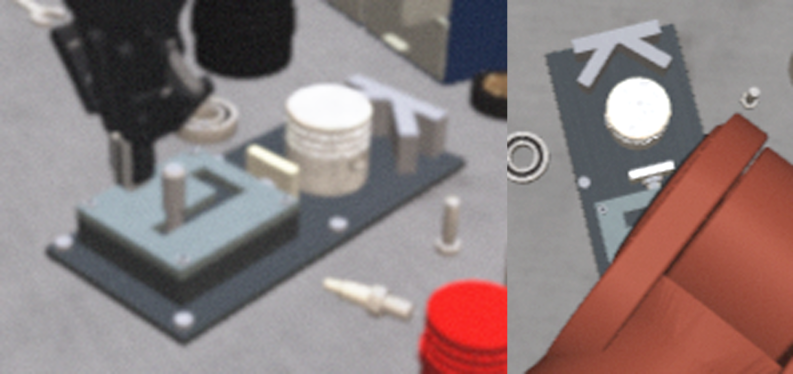

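Run:
```python
from station import env
from h import *
c=env.capture("scene");s=env.read_state();P=np.linalg.inv(c["pose"]);K=c["K"]
a=cv2.resize(c["pixels"][170:290,220:350],None,fx=5,fy=5,interpolation=cv2.INTER_CUBIC)
a=cv2.convertScaleAbs(a,alpha=1.5)
def pr(p):
    q=K@(P@np.r_[p,1])[:3];q=q[:2]/q[2];return tuple(int(v) for v in ((q-[220,170]+.5)*5))
R=np.array([[.955,-.297],[.297,.955]])
for dx in(-.011,.011):
  for dy in(-.015,.015):
    p=np.r_[s["position"][:2]+R@[dx,dy],s["position"][2]];print(pr(p));cv2.circle(a,pr(p),3,(0,0,255),-1)
cv2.circle(a,pr([.513,-.1616,.082]),3,(0,255,0),-1)
cv2.imwrite("pics/f1.png",a)
```

```text
(261, 439)
(203, 404)
(310, 413)
(252, 379)
```

View pics/f1.png

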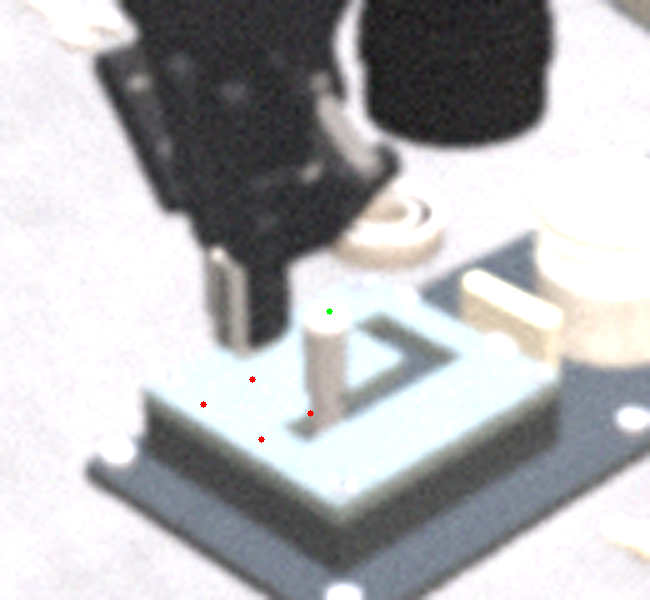

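The scene crop shows the visible fingertips near (240,350). The reported TCP projects to about (256,409), so the tips seem to sit about 20 mm higher than reported. I'll check with the wrist view and the raw scene before pushing.

Run:
```python
from station import env
from h import *
s=env.read_state();c=env.capture("wrist");print(s["position"],s["t"],s["gripper_width"],s["joint_pos"].round(4))
a=c["pixels"][100:400,200:440]
cv2.imwrite("pics/w2.png",cv2.convertScaleAbs(cv2.resize(a,None,fx=2,fy=2,interpolation=cv2.INTER_CUBIC),alpha=1.6))
b=env.capture("scene")["pixels"][120:260,210:310]
cv2.imwrite("pics/s2.png",cv2.convertScaleAbs(cv2.resize(b,None,fx=4.2,fy=4.2,interpolation=cv2.INTER_CUBIC),alpha=2.5))
```

```text
[ 0.47911433 -0.17355725  0.05887668] 3.65 0.0015694100346534583 [-6.0470e-01 -1.5080e-01 -4.1950e-01  1.3007e+00  1.0000e-04 -9.0490e-01]
```

View pics/w2.png

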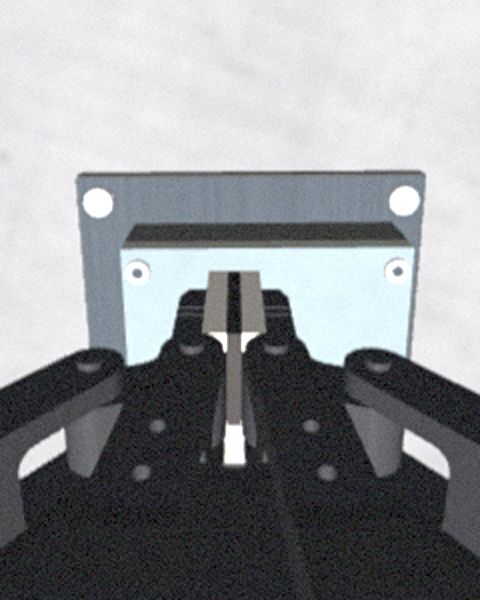

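View pics/s2.png

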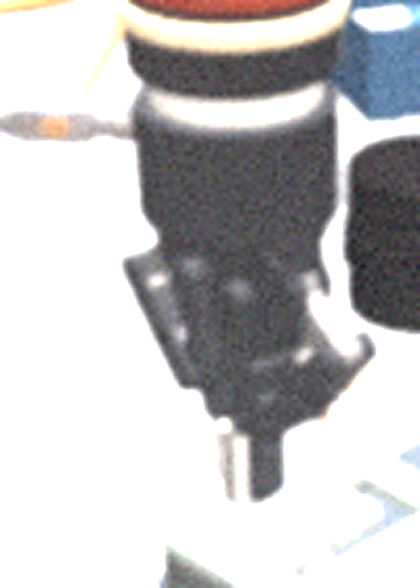

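move_arm:
  commands:
    - {"offset": [0,0,-5],"yaw": 0}
    - {"offset": [0,0,-5],"yaw": 0}
    - {"offset": [0,0,0],"yaw": 0}
    - {"offset": [0,0,0],"yaw": 0}

```text
t: 4.08
position: [0.4781, -0.1729, 0.0472]
orientation: [-0.15, 0.989, 0.0, -0.0]
contact_force: [0.2, 0.7, 0.1]
gripper_width: -0.001
```

```bash
cat > sc.py <<'E'
import sys
from station import env
from h import *
s=env.read_state();c=env.capture("scene");P=np.linalg.inv(c["pose"]);K=c["K"]
a=cv2.resize(c["pixels"][170:290,220:350],None,fx=5,fy=5,interpolation=cv2.INTER_CUBIC)
a=cv2.convertScaleAbs(a,alpha=1.5)
def pr(p):
    q=K@(P@np.r_[p,1])[:3];q=q[:2]/q[2];return tuple(int(v) for v in ((q-[220,170]+.5)*5))
R=np.array([[.955,-.297],[.297,.955]])
for h in(0,.024):
 for dx in(-.011,.011):
  for dy in(-.008,.008):
    p=np.r_[s["position"][:2]+R@[dx,dy],s["position"][2]+h];cv2.circle(a,pr(p),2,(0,0,255) if h==0 else (255,0,0),-1)
cv2.imwrite(f"pics/{sys.argv[1]}.png",a)
print(s["t"],s["position"].round(4),s["contact_force"].round(1))
E
python3 sc.py f2
```

```text
4.0833 [ 0.4781 -0.1729  0.0472] [0.2 0.7 0.1]
```

View pics/f2.png

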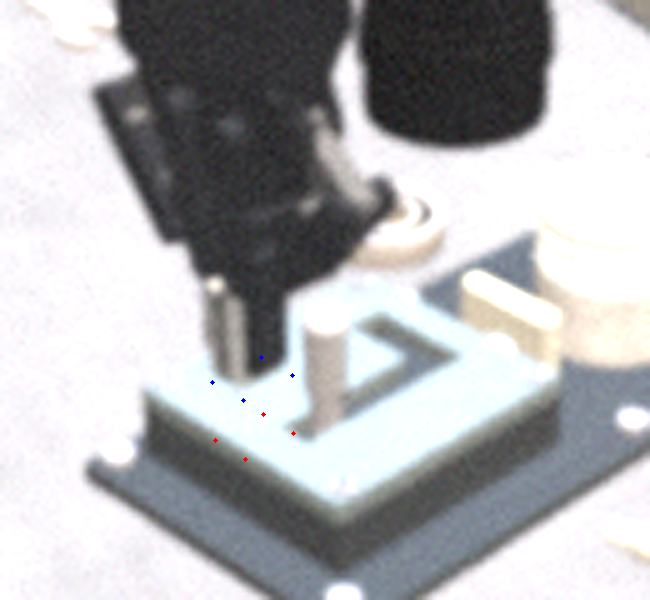

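Both views suggest the visible tips end well above the reported TCP. At TCP z≈0.044 the fingers overlap the pin's head and still clear the plate and screws under either reading. I go there and creep forward while watching the force.

move_arm:
  commands:
    - {"offset": [0,0,-3],"yaw": 0}
    - {"offset": [3,1,0],"yaw": 0}
    - {"offset": [3,1,0],"yaw": 0}
    - {"offset": [3,1,0],"yaw": 0}
    - {"offset": [2,0.6,0],"yaw": 0}
    - {"offset": [2,0.6,0],"yaw": 0}
    - {"offset": [2,0.6,0],"yaw": 0}
    - {"offset": [2,0.6,0],"yaw": 0}
    - {"offset": [2,0.6,0],"yaw": 0}
    - {"offset": [2,0.6,0],"yaw": 0}

```text
t: 4.97
position: [0.4995, -0.1666, 0.0449]
orientation: [-0.149, 0.989, 0.0, -0.0]
contact_force: [-2.7, -0.5, 0.8]
gripper_width: 0.002
```

```bash
python3 sc.py f3
```

```text
4.9667 [ 0.4995 -0.1666  0.0449] [-2.7 -0.5  0.8]
```

View pics/f3.png

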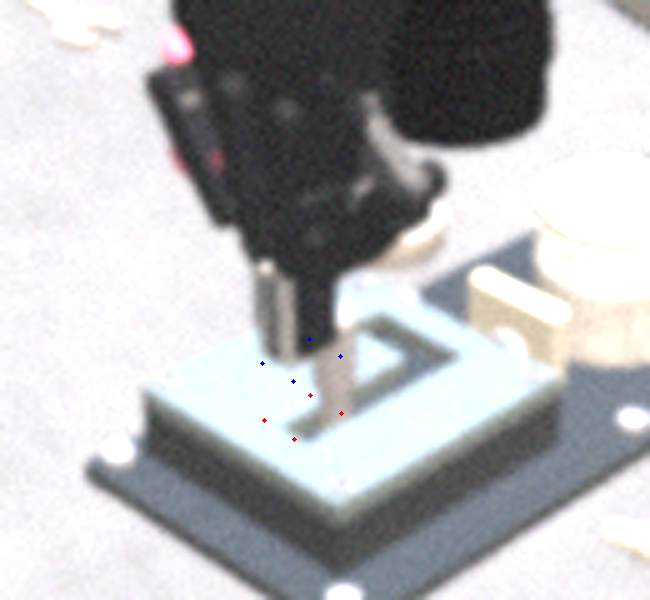

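The crop shows the fingertips against the pin's upper part at (330,340) with about 2.7 N on the tool. The pin has begun to slide. About 52 mm remain.

move_arm:
  commands:
    - {"offset": [2,0.6,0],"yaw": 0}
    - {"offset": [2,0.6,0],"yaw": 0}
    - {"offset": [2,0.6,0],"yaw": 0}
    - {"offset": [2,0.6,0],"yaw": 0}
    - {"offset": [2,0.6,0],"yaw": 0}
    - {"offset": [2,0.6,0],"yaw": 0}
    - {"offset": [2,0.6,0],"yaw": 0}
    - {"offset": [2,0.6,0],"yaw": 0}
    - {"offset": [2,0.6,0],"yaw": 0}
    - {"offset": [2,0.6,0],"yaw": 0}
    - {"offset": [2,0.6,0],"yaw": 0}
    - {"offset": [2,0.6,0],"yaw": 0}
    - {"offset": [2,0.6,0],"yaw": 0}
    - {"offset": [2,0.6,0],"yaw": 0}
    - {"offset": [2,0.6,0],"yaw": 0}
    - {"offset": [2,0.6,0],"yaw": 0}
    - {"offset": [2,0.6,0],"yaw": 0}
    - {"offset": [0,0,0],"yaw": 0}

```text
t: 6.52
position: [0.534, -0.1563, 0.0449]
orientation: [-0.15, 0.989, 0.0, 0.0]
contact_force: [-3.7, 1.4, 0.5]
gripper_width: 0.001
```

```bash
python3 look.py l3; python3 sc.py f4
```

```text
6.5167 [ 0.534  -0.1563  0.0449] [-3.7  1.4  0.5]
6.6167 [ 0.5339 -0.1564  0.0449] [-2.2  0.4  0.4]
```

View pics/l3.png

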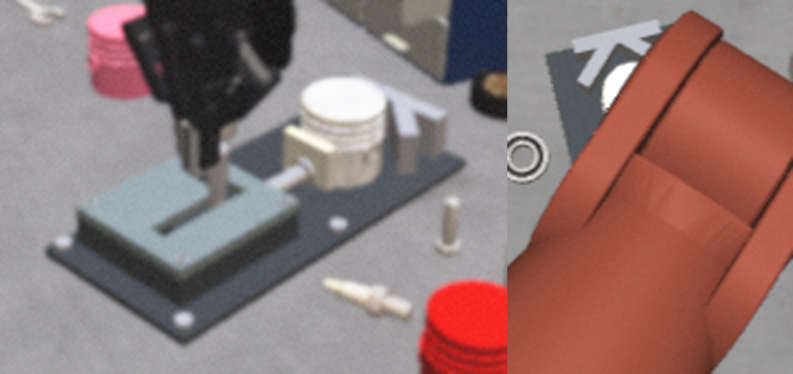

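View pics/f4.png

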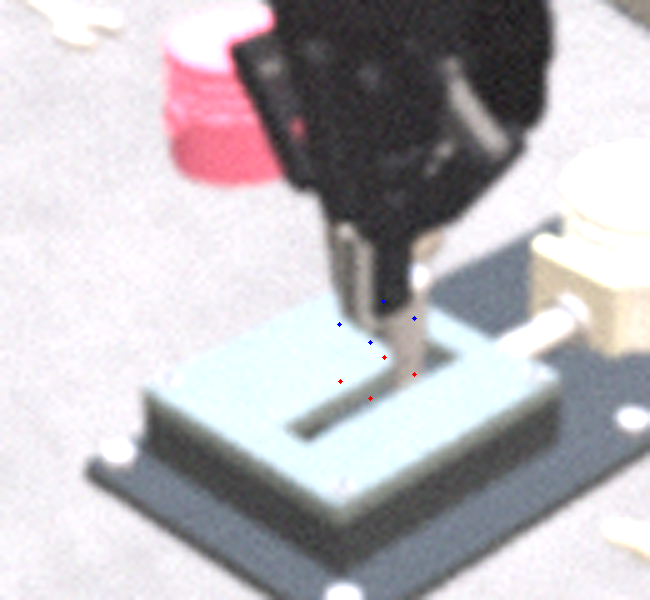

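The views show the pin well along the long leg at (405,330) and the pad just touching the piston. About 16 mm remain, so I slow down.

move_arm:
  commands:
    - {"offset": [1.5,0.45,0],"yaw": 0}
    - {"offset": [1.5,0.45,0],"yaw": 0}
    - {"offset": [1.5,0.45,0],"yaw": 0}
    - {"offset": [1.5,0.45,0],"yaw": 0}
    - {"offset": [1.5,0.45,0],"yaw": 0}
    - {"offset": [1.5,0.45,0],"yaw": 0}
    - {"offset": [1,0.3,0],"yaw": 0}
    - {"offset": [1,0.3,0],"yaw": 0}
    - {"offset": [1,0.3,0],"yaw": 0}

```text
t: 7.42
position: [0.5456, -0.1527, 0.0449]
orientation: [-0.15, 0.989, 0.0, -0.0]
contact_force: [-3.9, 0.2, 1.0]
gripper_width: -0.004
```

```bash
python3 sc.py f5
```

```text
7.4167 [ 0.5456 -0.1527  0.0449] [-3.9  0.2  1. ]
```

View pics/f5.png

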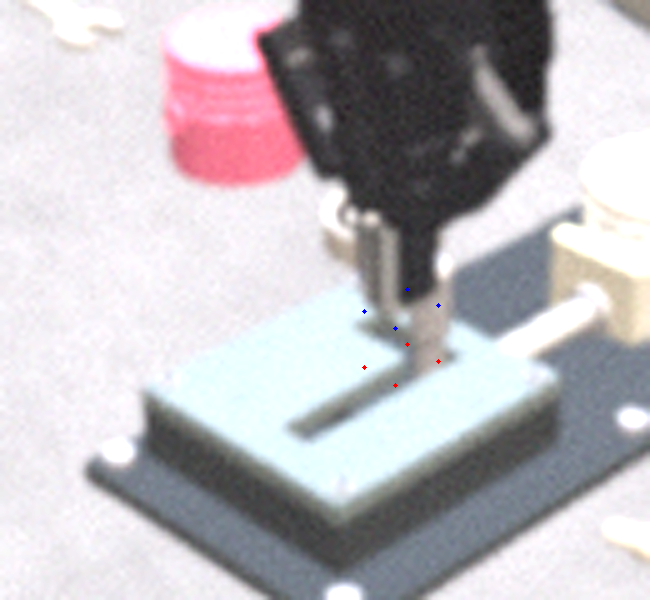

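move_arm:
  commands:
    - {"offset": [0.6,0.2,0],"yaw": 0}
    - {"offset": [0.6,0.2,0],"yaw": 0}
    - {"offset": [0.6,0.2,0],"yaw": 0}
    - {"offset": [0.6,0.2,0],"yaw": 0}
    - {"offset": [0.6,0.2,0],"yaw": 0}

```text
t: 7.88
position: [0.5486, -0.1517, 0.0449]
orientation: [-0.15, 0.989, 0.0, 0.0]
contact_force: [-3.5, -0.8, 0.3]
gripper_width: 0.001
```

move_arm:
  commands:
    - {"offset": [0.5,0.15,0],"yaw": 0}
    - {"offset": [0.5,0.15,0],"yaw": 0}

```text
t: 8.05
position: [0.5496, -0.1515, 0.0449]
orientation: [-0.15, 0.989, 0.0, 0.0]
contact_force: [-4.0, -1.0, -0.2]
gripper_width: 0.0
```

move_arm:
  commands:
    - {"offset": [0.5,0.15,0],"yaw": 0}
    - {"offset": [0,0,0],"yaw": 0}

```text
t: 8.22
position: [0.5501, -0.1513, 0.0449]
orientation: [-0.15, 0.989, 0.0, -0.0]
contact_force: [-4.3, -0.5, 0.1]
gripper_width: -0.003
```

move_arm:
  commands:
    - {"offset": [0.5,0.15,0],"yaw": 0}
    - {"offset": [0.5,0.15,0],"yaw": 0}

```text
t: 8.38
position: [0.5504, -0.1512, 0.0448]
orientation: [-0.149, 0.989, -0.0, -0.001]
contact_force: [-9.2, -1.6, 2.5]
gripper_width: -0.001
```

```bash
python3 sc.py f6
```

```text
8.3833 [ 0.5504 -0.1512  0.0448] [-9.2 -1.6  2.5]
```

View pics/f6.png

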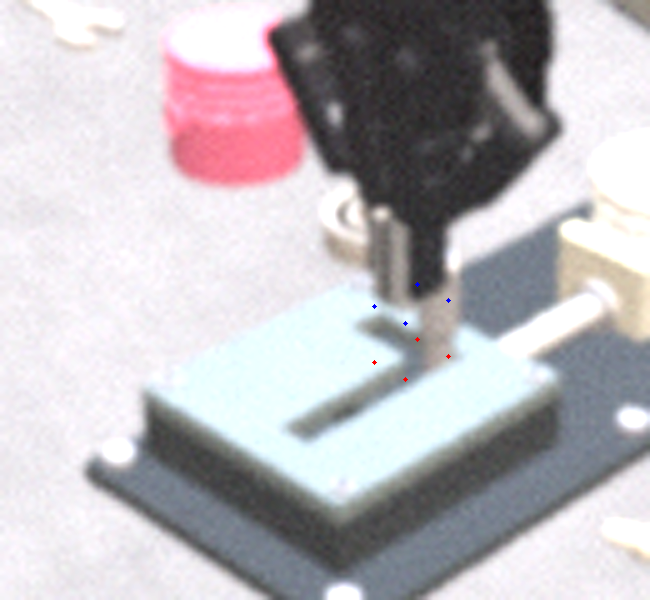

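Force has risen to 9 N and motion has stopped, which fits the pin being at the stop. One more gentle press to confirm.

move_arm:
  commands:
    - {"offset": [0.4,0.1,0],"yaw": 0}
    - {"offset": [0,0,0],"yaw": 0}
    - {"offset": [0,0,0],"yaw": 0}

```text
t: 8.68
position: [0.5504, -0.1512, 0.0449]
orientation: [-0.149, 0.989, -0.0, -0.001]
contact_force: [-10.8, -2.2, 4.3]
gripper_width: -0.0
```

Pin is at the corner stop. Next I back off, go round to the pin's -y side, and look.

move_arm:
  commands:
    - {"offset": [-3,-1,0],"yaw": 0}
    - {"offset": [-4,-1.2,0],"yaw": 0}
    - {"offset": [-5,-1.5,0],"yaw": 0}
    - {"offset": [2.5,-8.4,0],"yaw": 0}
    - {"offset": [2.5,-8.4,0],"yaw": 0}
    - {"offset": [2.5,-8.4,0],"yaw": 0}
    - {"offset": [2.5,-8.4,0],"yaw": 0}
    - {"offset": [0,0,0],"yaw": 0}
    - {"offset": [6,1.9,0],"yaw": 0}
    - {"offset": [6,1.9,0],"yaw": 0}
    - {"offset": [6,1.9,0],"yaw": 0}
    - {"offset": [6,1.9,0],"yaw": 0}
    - {"offset": [5,1.5,0],"yaw": 0}
    - {"offset": [0,0,0],"yaw": 0}
    - {"offset": [0,0,0],"yaw": 0}

```text
t: 9.93
position: [0.5787, -0.1787, 0.0448]
orientation: [-0.15, 0.989, 0.0, -0.0]
contact_force: [0.5, 0.4, 0.6]
gripper_width: 0.003
```

```bash
python3 look.py l7; python3 sc.py f7
```

```text
9.9333 [ 0.5787 -0.1787  0.0448] [0.5 0.4 0.6]
10.0333 [ 0.5783 -0.179   0.0448] [-0.  -0.5 -0.7]
```

View pics/f7.png

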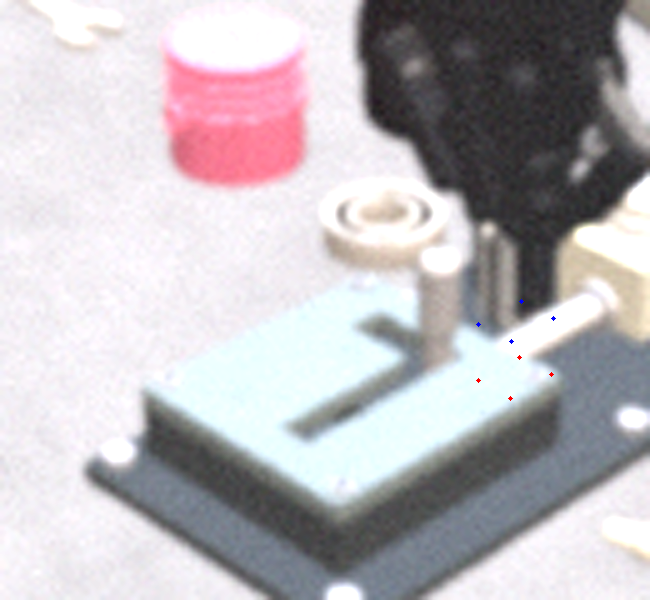

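View pics/l7.png

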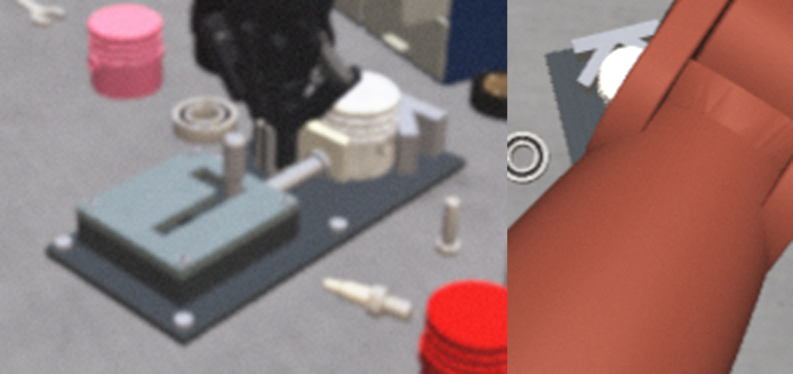

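The pin stands at the corner (440,300) and the finger is on its -y side at about (510,290). Next I push along jig +y.

move_arm:
  commands:
    - {"offset": [-0.6,1.9,0],"yaw": 0}
    - {"offset": [-0.6,1.9,0],"yaw": 0}
    - {"offset": [-0.6,1.9,0],"yaw": 0}
    - {"offset": [-0.6,1.9,0],"yaw": 0}
    - {"offset": [-0.6,1.9,0],"yaw": 0}
    - {"offset": [-0.6,1.9,0],"yaw": 0}

```text
t: 10.58
position: [0.5748, -0.1675, 0.045]
orientation: [-0.15, 0.989, 0.0, 0.0]
contact_force: [-0.8, 0.7, -0.5]
gripper_width: -0.002
```

move_arm:
  commands:
    - {"offset": [-0.3,1,0],"yaw": 0}
    - {"offset": [-0.3,1,0],"yaw": 0}
    - {"offset": [-0.3,1,0],"yaw": 0}

```text
t: 10.83
position: [0.5739, -0.1646, 0.0449]
orientation: [-0.15, 0.989, 0.0, -0.0]
contact_force: [0.3, 0.8, 0.4]
gripper_width: -0.002
```

move_arm:
  commands:
    - {"offset": [-0.3,1,0],"yaw": 0}
    - {"offset": [-0.3,1,0],"yaw": 0}
    - {"offset": [-0.3,1,0],"yaw": 0}

```text
t: 11.08
position: [0.5731, -0.1617, 0.0449]
orientation: [-0.15, 0.989, -0.0, 0.0]
contact_force: [0.1, -0.6, -0.4]
gripper_width: 0.0
```

```bash
python3 sc.py f8
```

```text
11.0833 [ 0.5731 -0.1617  0.0449] [ 0.1 -0.6 -0.4]
```

View pics/f8.png

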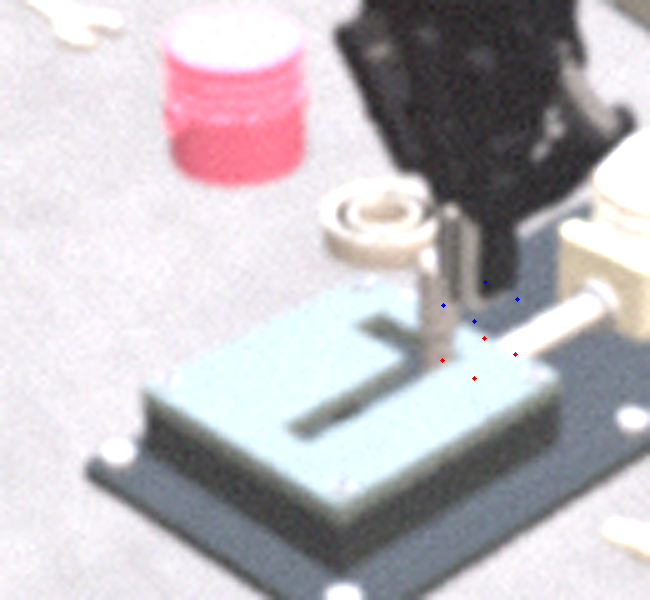

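move_arm:
  commands:
    - {"offset": [-0.3,1,0],"yaw": 0}
    - {"offset": [-0.3,1,0],"yaw": 0}
    - {"offset": [-0.3,1,0],"yaw": 0}
    - {"offset": [-0.3,1,0],"yaw": 0}

```text
t: 11.47
position: [0.5719, -0.1578, 0.045]
orientation: [-0.149, 0.989, -0.0, 0.0]
contact_force: [-0.0, -1.7, -0.3]
gripper_width: 0.003
```

move_arm:
  commands:
    - {"offset": [-0.3,1,0],"yaw": 0}
    - {"offset": [-0.3,1,0],"yaw": 0}
    - {"offset": [-0.3,1,0],"yaw": 0}
    - {"offset": [-0.3,1,0],"yaw": 0}

```text
t: 11.8
position: [0.5706, -0.1536, 0.0449]
orientation: [-0.15, 0.989, 0.0, -0.0]
contact_force: [0.4, -2.0, -0.0]
gripper_width: 0.004
```

```bash
python3 sc.py f9
```

```text
11.8 [ 0.5706 -0.1536  0.0449] [ 0.4 -2.  -0. ]
```

View pics/f9.png

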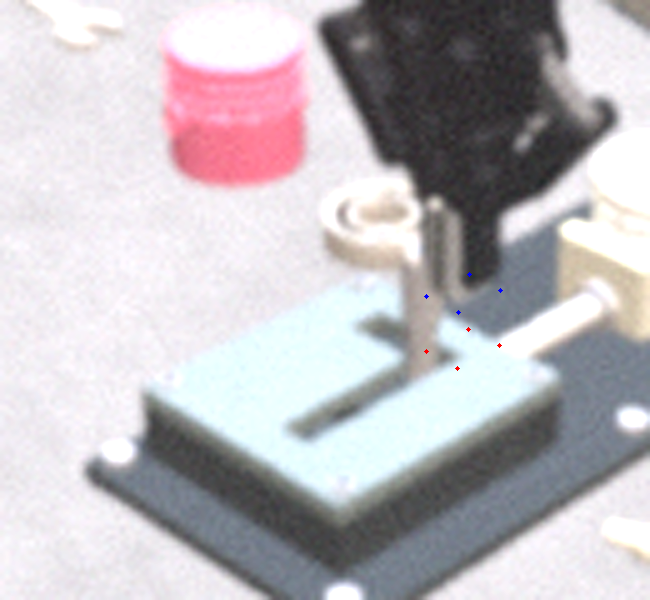

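Run:
```python
from station import env
from h import *
b=env.capture("scene")["pixels"][205:265,270:350]
cv2.imwrite("pics/z9.png",cv2.resize(b,None,fx=9,fy=9,interpolation=cv2.INTER_CUBIC))
```

```text
(no output)
```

View pics/z9.png

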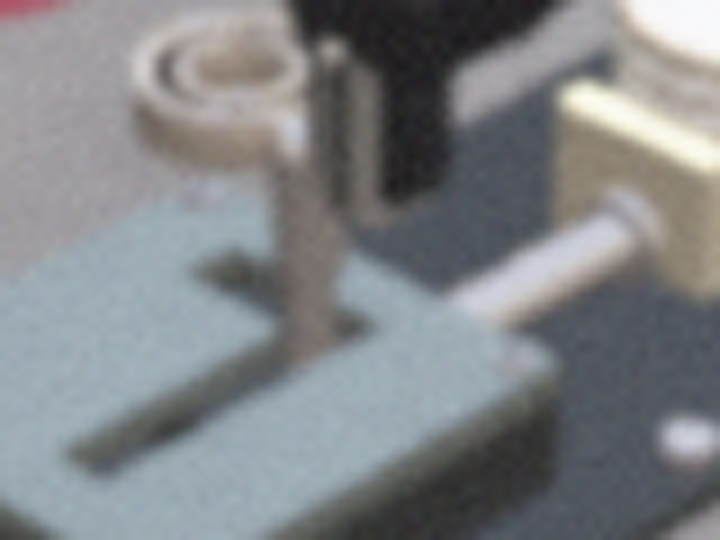

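The close crop shows the ram rod and pad unmoved. The pin has entered the short leg: its foot is cut off by the near slot wall at (310,360), and slot is visible to its right. The push continues at about 2 N.

move_arm:
  commands:
    - {"offset": [-0.45,1.4,0],"yaw": 0}
    - {"offset": [-0.45,1.4,0],"yaw": 0}
    - {"offset": [-0.45,1.4,0],"yaw": 0}
    - {"offset": [-0.45,1.4,0],"yaw": 0}
    - {"offset": [-0.45,1.4,0],"yaw": 0}
    - {"offset": [-0.45,1.4,0],"yaw": 0}

```text
t: 12.4
position: [0.5679, -0.1451, 0.0449]
orientation: [-0.15, 0.989, 0.0, 0.0]
contact_force: [0.1, -1.2, 0.0]
gripper_width: -0.002
```

```bash
python3 sc.py f10
```

```text
12.4 [ 0.5679 -0.1451  0.0449] [ 0.1 -1.2  0. ]
```

View pics/f10.png

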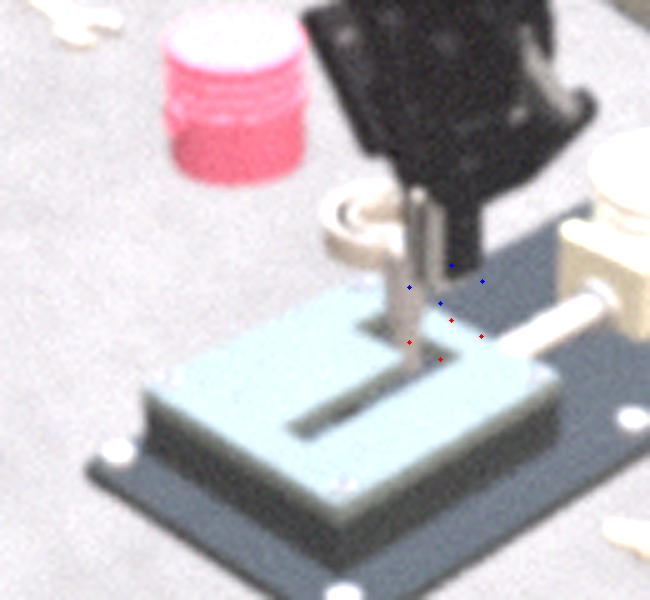

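move_arm:
  commands:
    - {"offset": [-0.4,1.2,0],"yaw": 0}
    - {"offset": [-0.4,1.2,0],"yaw": 0}
    - {"offset": [-0.4,1.2,0],"yaw": 0}
    - {"offset": [-0.4,1.2,0],"yaw": 0}
    - {"offset": [-0.4,1.2,0],"yaw": 0}
    - {"offset": [-0.4,1.2,0],"yaw": 0}
    - {"offset": [-0.3,1,0],"yaw": 0}
    - {"offset": [-0.3,1,0],"yaw": 0}

```text
t: 13.12
position: [0.5649, -0.136, 0.045]
orientation: [-0.15, 0.989, 0.0, 0.0]
contact_force: [0.6, -1.5, 0.2]
gripper_width: -0.001
```

move_arm:
  commands:
    - {"offset": [-0.2,0.6,0],"yaw": 0}
    - {"offset": [-0.2,0.6,0],"yaw": 0}
    - {"offset": [-0.2,0.6,0],"yaw": 0}

```text
t: 13.37
position: [0.5644, -0.1343, 0.045]
orientation: [-0.15, 0.989, 0.0, 0.0]
contact_force: [0.5, -1.1, -0.2]
gripper_width: -0.002
```

move_arm:
  commands:
    - {"offset": [-0.2,0.6,0],"yaw": 0}
    - {"offset": [-0.2,0.6,0],"yaw": 0}

```text
t: 13.53
position: [0.564, -0.1331, 0.0449]
orientation: [-0.15, 0.989, 0.0, 0.0]
contact_force: [0.8, -1.1, 0.5]
gripper_width: -0.001
```

```bash
python3 sc.py f11
```

```text
13.5333 [ 0.564  -0.1331  0.0449] [ 0.8 -1.1  0.5]
```

View pics/f11.png

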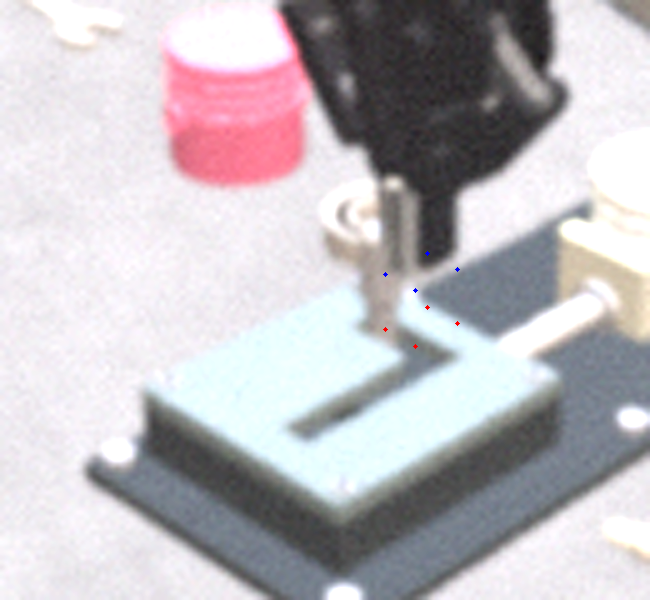

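move_arm:
  commands:
    - {"offset": [-0.2,0.6,0],"yaw": 0}
    - {"offset": [-0.2,0.6,0],"yaw": 0}

```text
t: 13.75
position: [0.5638, -0.1325, 0.0451]
orientation: [-0.149, 0.989, -0.001, 0.0]
contact_force: [1.8, -5.9, -0.1]
gripper_width: 0.003
```

move_arm:
  commands:
    - {"offset": [-0.2,0.6,0],"yaw": 0}
    - {"offset": [-0.2,0.6,0],"yaw": 0}

```text
t: 13.92
position: [0.5638, -0.1321, 0.0453]
orientation: [-0.149, 0.989, -0.001, 0.0]
contact_force: [1.4, -9.3, -1.0]
gripper_width: 0.001
```

move_arm:
  commands:
    - {"offset": [-0.2,0.5,0],"yaw": 0}
    - {"offset": [0,0,0],"yaw": 0}

```text
t: 14.08
position: [0.5637, -0.132, 0.0455]
orientation: [-0.149, 0.989, -0.002, 0.0]
contact_force: [3.6, -10.2, -1.0]
gripper_width: -0.005
```

The force rose to about 10 N with no further motion, so the pin is at the closed end. I retreat the way I came and lift clear.

move_arm:
  commands:
    - {"offset": [0.6,-2,0],"yaw": 0}
    - {"offset": [1,-3,0],"yaw": 0}
    - {"offset": [1.5,-5,0],"yaw": 0}
    - {"offset": [1.8,-6,0],"yaw": 0}
    - {"offset": [0,0,0],"yaw": 0}
    - {"offset": [0,0,10],"yaw": 0}
    - {"offset": [0,0,20],"yaw": 0}
    - {"offset": [0,0,25],"yaw": 0}
    - {"offset": [0,0,30],"yaw": 0}
    - {"offset": [0,0,30],"yaw": 0}
    - {"offset": [0,0,30],"yaw": 0}
    - {"offset": [0,0,20],"yaw": 0}
    - {"offset": [-25,25,0],"yaw": 0}
    - {"offset": [-25,35,0],"yaw": 0}
    - {"offset": [-20,35,0],"yaw": 0}
    - {"offset": [-10,35,0],"yaw": 0}
    - {"offset": [-10,35,0],"yaw": 0}
    - {"offset": [-10,35,0],"yaw": 0}
    - {"offset": [-10,35,0],"yaw": 0}
    - {"offset": [0,35,0],"yaw": 0}

```text
t: 15.75
position: [0.457, 0.1245, 0.2112]
orientation: [-0.15, 0.989, 0.0, 0.0]
contact_force: [1.4, -0.1, 0.6]
gripper_width: -0.003
```

move_arm:
  commands:
    - {"offset": [-10,35,0],"yaw": 0}
    - {"offset": [-10,35,0],"yaw": 0}
    - {"offset": [-10,35,0],"yaw": 0}
    - {"offset": [-10,35,0],"yaw": 0}
    - {"offset": [0,0,0],"yaw": 0}
    - {"offset": [0,0,0],"yaw": 0}
    - {"offset": [0,0,0],"yaw": 0}

```text
t: 16.33
position: [0.4185, 0.2626, 0.2104]
orientation: [-0.15, 0.989, -0.0, 0.0]
contact_force: [0.3, 0.1, -0.3]
gripper_width: -0.002
```

```bash
python3 look.py l12
python3 - <<'E'
from station import env
from h import *
c=env.capture("top");cv2.imwrite("pics/t12f.png",c["pixels"])
a=c["pixels"][140:300,270:400]
cv2.imwrite("pics/t12.png",cv2.convertScaleAbs(cv2.resize(a,None,fx=3.7,fy=3.7,interpolation=cv2.INTER_CUBIC),alpha=1.6))
E
```

```text
16.3333 [0.4185 0.2626 0.2104] [ 0.3  0.1 -0.3]
```

View pics/l12.png

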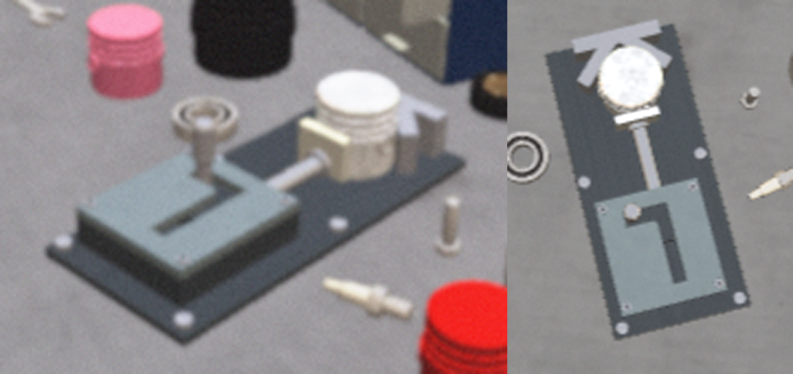

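View pics/t12.png

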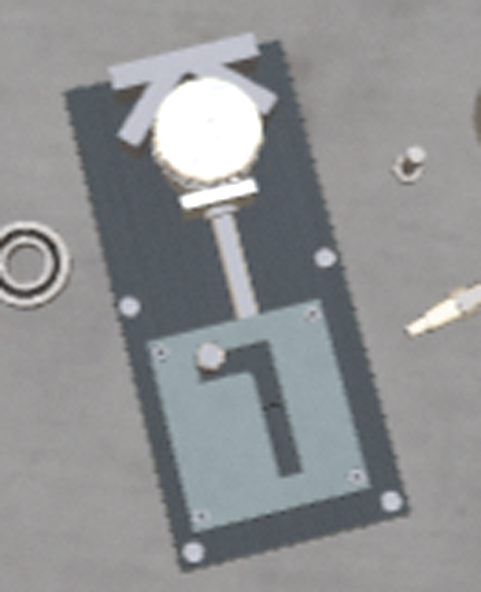

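Run:
```python
from station import env
from h import *
c=env.capture("top");K,P=c["K"],c["pose"]
f=lambda u,v:((u+.5)/3.7-.5+270,(v+.5)/3.7-.5+140)
th=.305;R=np.array([[np.cos(th),-np.sin(th)],[np.sin(th),np.cos(th)]]);t=np.array([.60036,-.13471])
for n,p,z in(("pin",(210,356),.082),("piston",(209,128),.068)):print(n,R.T@(onz(K,P,f(*p),z)[:2]-t))
a=cv2.imread("pics/top0.png");b=c["pixels"]
d=cv2.absdiff(a,b).max(2);print("bystander diff",[int(np.percentile(d[y-14:y+14,x-14:x+14],97)) for x,y in((277,211),(393,222),(381,184))])
```

```text
pin [-0.03459804  0.03039278]
piston [ 0.0962784  -0.00211847]
bystander diff [3, 3, 3]
```

The measured pin is at (-34.6, +30.4) mm, the piston at (96, -2) mm and upright in the V, and the bystanders haven't moved.

```bash
python3 -c "
from station import env
print(env.job_done())"
```

```text
the job is handed in; nothing more can be done
None
```

The clamp is locked and I handed the job in at about 16 s of the 48 s allowed. With the shut fingertips I pushed the pin along the long leg to the corner stop. I then went round it and pushed it sideways to the closed end of the short leg, and moved the hand away. The force read about 11 N at each stop.

**Last checks (top camera, jig frame):**

| Item | Measured | Target |
|---|---|---|
| Pin | (-34.6, +30.4) mm | (-35, +30) mm |
| Piston | (96, -2) mm, looks upright in the V-block with the pad against it | x above 90 mm, y within ±6 mm |
| Bearing, spark plug, bolt | no change from the first picture | within 30 mm of start |

**One disagreement:** in the scene and wrist views the fingertips looked 24–30 mm higher than the reported TCP. I pushed at TCP z of about 45 mm, where the fingers overlap the pin's head and clear the plate either way. Contact came where expected, but I did not find the cause.

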